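# Tamp the tumbling stones level and start the tumbler

### The arm

A 6-joint arm with a two-finger parallel gripper is mounted at the origin on the work surface. World frame = base frame: x ahead of the robot, y to its left, z up, the work surface at z = 0. Lengths are in m, angles in rad, forces in N, time in s.
With the tool pointing down it reaches from about 0.375 to 0.9 m from the base axis. Payload 3.1 kg.
Tool frame: the origin (TCP) lies midway between the tips of the shut fingers; the grasp point (between the pads) lies robot.grip_depth behind it (robot.grip_depth is the distance from the TCP to the grasp point, in m); z points along the fingers, y is the line along which they close (so a half turn about z gives the same grasp; the last joint's range is limited). The gripper opens to 87 mm and grips with 3 to 60 N. Pads are 19 mm wide; open, the fingers measure 117 mm over their backs; the gripper's body (75 mm by 190 mm) begins 51 mm behind the grasp point.
Start: joints at [-1.367, 0.527, 1.433, -0, 1.181, -0.178], TCP at [0.233, -0.58, 0.223] pointing down, gripper open.
Joint ranges: [-3.08, 3.08], [-0.75, 2.2], [0.22, 2.44], [-1.43, 4.57], [0, 2.65], [-2.85, 2.85]. Speed limits (rad/s): [2.79, 2.79, 3.14, 3.14, 3.14, 3.14].

### API

Orientations are given as a unit quaternion [x, y, z, w].
In Python, from rig import robot gives the robot as it stands.
- The arm moves only by the shell command python3 nudge.py 'ROWS' [OPENING] [FORCE]. ROWS is a JSON list of rows, 1 to 20 of them, each of 4 numbers: dx, dy, dz in m, then a turn about the tool's z in rad; each row shifts and turns the commanded pose from where the row before left it, along the tool's axes as they then stand; what a row does not reach is not made up. A row lasts 1/12 s, in which the tool goes at most 0.0417 m and 0.125 rad, less where a joint would pass 70% of its speed; a pose out of reach is approached as far as the arm can. OPENING is the finger opening in m, set as the command begins (- or left out keeps the last). The fingers move at their own pace and stop on an object; FORCE is the grip in N (left out, the last holds). Time passes only in rows, so rows that do not move let the fingers close. It prints the time, the measured TCP pose, the force, the opening and the grip force at its end.
- robot.get_obs(): the state, without advancing time (a new reading comes with each control period).
- robot.camera(name): name is "side" or "top" or "wrist"; returns a dict with "img" (420x560x3 uint8, red, green, blue), "fx", "fy", "cx", "cy" (pixels), "k1" (the pictures are not rectified: a ray, as slopes to the right and down, at radius r is drawn at 1 + k1 r^2 times it, then the intrinsics apply), "xyz" and "attitude" of the camera in the world. Camera axes: x right, y down, z forward; pixel columns grow to the right and rows downward; lengths in m; the calibration is good to about 2 mm. A picture is of the moment at which its call begins. There is no depth.
- robot.hand_in(): hands the job in; it is judged then, once.
The state is a dict: "time": time; "q": joint angles; "joint_velocities": joint speeds; "joint_torque": joint torques, N m; "position": TCP position; "tool_rot": TCP orientation; "ft_force": force on the tool from outside, world axes, zero at the start; "moment": the same for the moment, N m; "grip_width": finger opening in m; "grip_force": force on a finger pad.
Only numpy, scipy, OpenCV 4.12 (cv2) and the standard library are available. Lean on these libraries where they do the work, as an engineer would, in place of code of your own. Each camera call takes 0.05 s, during which the arm holds its last target. There are 200 camera calls.

### The job

Take the tamper off its pad and tamp the heaped stones in the tumbler's blue tub down until all eight lie level in one layer, touching them with the tamper only and keeping them all in the tub. Once they are level, slide the yellow safety catch on the control box fully aside and press the green start button it covered all the way down. The tamper must end up standing upright on its pad again; leave the jar, the tin and the wrench where they are.

Things in the scene. Friction and masses are not known exactly. Their poses are not given: they have to be found in the camera images.
- tumbler: bench vibratory tumbler, fixed. Origin on the bench under the centre of its open blue tub: 200 mm (x) by 160 mm (y) inside, walls 6 mm thick, rim 120 mm above the bench. On its -y side stands a grey control box, 200 mm (x) by 74 mm (y), top 85 mm above the bench, centre line at y = -131 mm.
- tub_floor (a point): centre of the tub's inner floor, 50 mm above the bench; axes as the tumbler's. There is room for all eight stones in one layer: a proud stone, pressed down flat from above with 5 to 25 N, sinks between its neighbours and slides them apart.
- stone0: one of eight alike grey or buff glazed stones heaped loose in the tub, six below and two riding on them: a slippery round lump 52 mm across at mid-height, 32 mm high, bevelled above and below to flat faces 30 mm across; 90 g. Origin at its centre, z its short axis. Flat on the tub floor its centre is 16 mm above the floor.
- stone1: a stone like stone0, origin at its centre
- stone2: a stone like stone0, origin at its centre
- stone3: a stone like stone0, origin at its centre
- stone4: a stone like stone0, origin at its centre
- stone5: a stone like stone0, origin at its centre
- stone6: a stone like stone0, origin at its centre
- stone7: a stone like stone0, origin at its centre
- tamper: hand tamper standing upright on its pad: flat round steel plate 72 mm across and 10 mm thick, a low dark collar up to 22 mm, and an upright square wooden handle 26 x 26 mm that reaches 122 mm above the underside. Origin at the centre of the plate's underside, z up the handle, x and y square to the handle's sides. 0.36 to 0.6 kg.
- tamper_grip (a point): on the handle's axis, 95 mm above the plate's underside: where to grip from above
- pad_top (a point): centre of the top of the tamper's pad, a fixed 135 mm square black rubber mat on a 150 mm plywood board, its top 12 mm above the bench; axes square to its sides
- catch (a joint): slide of the yellow safety catch along the tumbler's +x, in m: 0 fully over the button (start 0 to 0.006), 0.065 fully aside against its stop. About 2 N moves it; it stays where it is left.
- catch_tab (a point): top centre of the catch's upright red tab, 10 mm thick (x), 40 mm wide (y), 30 mm high, 146.5 mm above the bench. The tab stands on the middle of the yellow plate, 58 mm (x) by 55 mm (y) and 5 mm thick, whose top is 116.5 mm above the bench.
- start_top (a point): top centre of the green round start button, 32 mm across, 107 mm above the bench, at x = -55 mm, y = -131 mm from the tumbler's origin, hidden by the catch at first. Two steel rails along x, 8 mm wide, tops 111 mm above the bench, flank it with 56 mm clear between them.
- start (a joint): the button's travel downward in m: 0 up, 0.006 fully down, sprung, 5 N for the full travel
- jar: bystander: glass jar with a red cap, 68 mm across, 85 mm high; origin under its centre
- tin: bystander: yellow tin, 66 mm across, 95 mm high; origin under its centre
- wrench: bystander: wrench 180 mm long lying on the bench along its x; origin under its middle

How it is judged:
By the outcome, as a careful person would: the job done as asked, in the order asked, and still so for the second after the job is handed in, with the robot touching nothing.
It also fails if it takes over 64 s, if anything falls off the work surface, if the arm or the gripper's body presses on something with over 40 N, if the wrist force passes 120 N, or if a joint passes its speed limit or range.

## Working session

There is one attempt and no reset: what is moved stays moved. The work goes in short steps, Python scripts to look and compute and a shell command to move; the robot and the scene stay as the last step left them, time stands still between calls to the robot, and variables do not carry over. Pictures are saved under pics/ and viewed, at most 10 in all, crops included, and the job is handed in when it is done.

```bash
ls; mkdir -p pics; python3 - <<'E'
from rig import robot
import cv2
print(robot.grip_depth)
for n in("top","side"):
    c=robot.camera(n); cv2.imwrite(f"pics/{n}0.png",c["img"][:,:,::-1]); print({k:v for k,v in c.items() if k!="img"})
o=robot.get_obs();print(o)
E
```

```text
nudge.py
pics
rig.py
0.0187
{'fx': 511.5746068485753, 'fy': 511.5746068485753, 'cx': 269.52967282455705, 'cy': 205.8145413583885, 'k1': 0.05451476261743982, 'xyz': array([ 0.46503   , -0.00198733,  1.56265292]), 'attitude': array([ 0.71325765, -0.70012072,  0.02541821, -0.02117567])}
{'fx': 444.9822694359893, 'fy': 444.9822694359893, 'cx': 278.5252478224114, 'cy': 216.18679149815566, 'k1': -0.10340674282406499, 'xyz': array([-0.1341298 , -0.98354926,  1.17830326]), 'attitude': array([ 0.86289006, -0.29057994,  0.11985742, -0.39575022])}
{'time': 0.1, 'q': array([-1.36751249e+00,  5.28392622e-01,  1.43375578e+00, -2.68175544e-05,
        1.18137877e+00, -1.78464504e-01]), 'joint_velocities': array([-0.00093402, -0.00106857, -0.00197937, -0.0002433 , -0.00047343,
        0.00019825]), 'joint_torque': array([-2.85013766e-04, -4.40983701e+01, -1.77151000e+01,  6.34691468e-02,
        5.33947698e-02, -4.72913246e-05]), 'position': array([ 0.23274811, -0.57935061,  0.22166339]), 'tool_rot': array([ 9.81837338e-01,  1.89722183e-01, -2.44020481e-05, -9.67031641e-04]), 'ft_force': array([0.27808148, 0.49329832, 0.09414153]), 'moment': array([ 0.00177241,  0.01510778, -0.07488692]), 'grip_force': 0.0, 'grip_width': 0.0874610252999476}
```
View pics/top0.png

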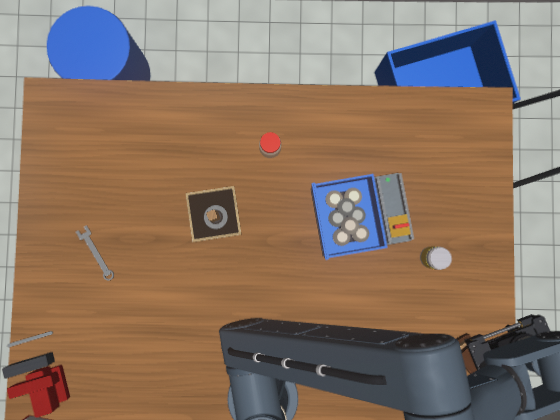

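View pics/side0.png

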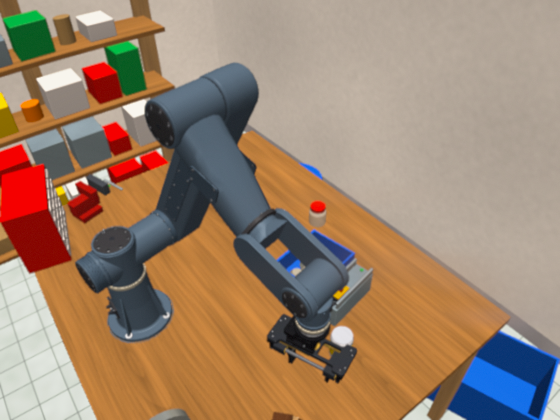

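The top view shows the tamper on its pad (215,216), the tub with heaped stones (347,217), and the catch with red tab (400,226). The jar is at (270,143), the tin at (438,258) and the wrench at (97,253). Next I'll measure these.

```bash
cat > h.py <<'E'
import numpy as np, cv2
from scipy.spatial.transform import Rotation as R
from rig import robot
def ray(c,uv):
    K=np.array([[c["fx"],0,c["cx"]],[0,c["fy"],c["cy"]],[0,0,1]])
    p=cv2.undistortPoints(np.array(uv,float).reshape(-1,1,2),K,np.array([c["k1"],0,0,0,0.]))[:,0]
    return (R.from_quat(c["attitude"]).apply(np.c_[p,np.ones(len(p))]))
def onz(c,uv,z):
    d=ray(c,uv); return c["xyz"]+d*((z-c["xyz"][2])/d[:,2])[:,None]
def proj(c,P):
    q=R.from_quat(c["attitude"]).inv().apply(np.atleast_2d(P)-c["xyz"]); s=q[:,:2]/q[:,2:]
    s=s*(1+c["k1"]*(s**2).sum(1,keepdims=True)); return s*[c["fx"],c["fy"]]+[c["cx"],c["cy"]]
def mask(img,lo,hi,box):
    h=cv2.cvtColor(img,cv2.COLOR_RGB2HSV); m=cv2.inRange(h,lo,hi); z=np.zeros_like(m); x0,y0,x1,y1=box; z[y0:y1,x0:x1]=m[y0:y1,x0:x1]; return z
def big(m):
    cs,_=cv2.findContours(m,cv2.RETR_EXTERNAL,cv2.CHAIN_APPROX_NONE); return max(cs,key=cv2.contourArea)
E
python3 - <<'E'
from h import *
c=robot.camera("top"); im=c["img"]
def rect(name,m,z):
    k=big(m)[:,0]; P=onz(c,k,z)[:,:2]
    r=cv2.minAreaRect((P*1000).astype(np.float32)); print(name,np.round(r,1) if 0 else r)
rect("tub",mask(im,(105,90,30),(130,255,255),(300,165,392,265)),.12)
rect("red",mask(im,(0,150,90),(8,255,255),(385,210,415,245)),.1465)
rect("yel",mask(im,(10,120,120),(35,255,255),(385,210,415,245)),.1165)
rect("green",mask(im,(40,100,60),(85,255,255),(370,165,420,250)),.107)
rect("mat",mask(im,(0,0,0),(180,255,75),(180,180,245,245)),.012)
cr=lambda b,s,n: cv2.imwrite(n,cv2.resize(im[b[1]:b[3],b[0]:b[2],::-1],None,fx=s,fy=s,interpolation=cv2.INTER_CUBIC))
a=cv2.resize(im[180:246,180:246,::-1],(396,396),interpolation=2); b=cv2.resize(im[165:265,300:400+20,::-1],None,fx=3.96,fy=3.96,interpolation=2)
cv2.imwrite("pics/crop0.png",cv2.resize(np.hstack([a,b]),None,fx=.9,fy=.9))
E
```

```text
tub ((536.901123046875, -234.65997314453125), (217.68145751953125, 179.929931640625), 10.896432876586914)
red ((511.4623718261719, -374.088134765625), (9.047374725341797, 38.44610595703125), 10.600661277770996)
yel ((511.7524719238281, -374.53094482421875), (57.282405853271484, 54.128761291503906), 11.262014389038086)
green ((644.2918090820312, -345.4319763183594), (5.74541711807251, 8.573674201965332), 1.021165370941162)
mat ((541.1085205078125, 160.729248046875), (130.21197509765625, 132.30581665039062), 9.721996307373047)
```

View pics/crop0.png

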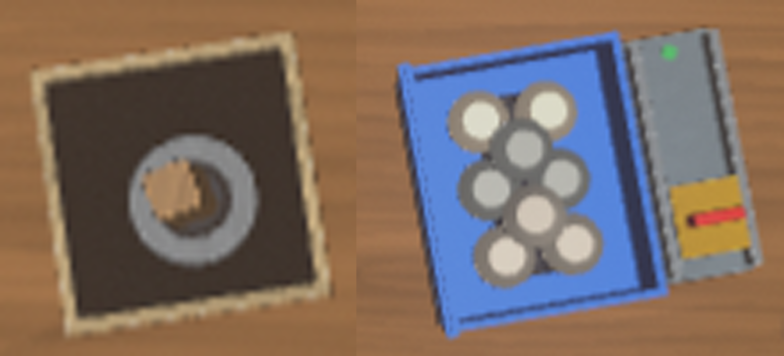

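The crop shows the handle top near (212,215) and the plate near (216,217). Grey and pinkish riders sit on the six lower stones, at about (347,206) and (350,225). The tub measures 10.8° yaw.

```bash
python3 - <<'E'
from h import *
c=robot.camera("top"); im=c["img"]
h=cv2.cvtColor(im,cv2.COLOR_RGB2HSV)
m=mask(im,(5,70,110),(25,255,255),(200,205,224,226)); k=big(m)[:,0]
print("handle",cv2.minAreaRect((onz(c,k,.134)[:,:2]*1000).astype(np.float32)))
m=mask(im,(0,0,85),(180,60,255),(195,195,238,238)); k=big(m)
print("plate",cv2.minEnclosingCircle((onz(c,k[:,0],.022)[:,:2]*1000).astype(np.float32)))
# stones: face pts
T=np.array([.5385,-.2355]);y=np.radians(10.8);Rt=np.array([[np.cos(y),-np.sin(y)],[np.sin(y),np.cos(y)]])
for X,Y,z in [(524,148,.107),(536,214,.107),(480,120,.082),(547,110,.082),(490,188,.082),(563,177,.082),(505,256,.082),(575,243,.082)]:
    p=onz(c,[(300+(X-356.4)/3.564,165+Y/3.564)],z)[0,:2]; print(np.round(p,4),np.round((p-T)@Rt,4))
E
```

```text
handle ((530.6665649414062, 151.78663635253906), (26.31022071838379, 24.86363983154297), 27.806167602539062)
plate ((531.1843872070312, 152.10052490234375), 36.59241485595703)
[ 0.5633 -0.2308] [0.0253 0.    ]
[ 0.5107 -0.2407] [-0.0283  0.    ]
[ 0.5872 -0.1987] [0.0547 0.027 ]
[ 0.5964 -0.2531] [ 0.0535 -0.0282]
[ 0.5319 -0.2074] [-0.0012  0.0289]
[ 0.542  -0.2665] [-0.0024 -0.0311]
[ 0.477 -0.22 ] [-0.0575  0.0267]
[ 0.4886 -0.2766] [-0.0567 -0.031 ]
```

```bash
python3 nudge.py '[[0,0,0,-0.103],[0.0275,-0.0231,0,0],[0.0275,-0.0231,0,0],[0.0275,-0.0231,0,0],[0.0275,-0.0231,0,0],[0.0275,-0.0231,0,0],[0.0275,-0.0231,0,0],[0.0275,-0.0231,0,0],[0.0275,-0.0231,0,0],[0.0275,-0.0231,0,0],[0.0275,-0.0231,0,0],[0.0275,-0.0231,0,0],[0.0275,-0.0231,0,0],[0.0275,-0.0231,0,0],[0.0275,-0.0231,0,0],[0.0275,-0.0231,0,0],[0.0275,-0.0231,0,0],[0.0275,-0.0231,0,0],[0.0275,-0.0231,0,0],[0.0275,-0.0231,0,0]]' 0.06
python3 nudge.py '[[0.0275,-0.0231,0,0],[0.0275,-0.0231,0,0],[0.0275,-0.0231,0,0],[0,0,0,0],[0,0,0,0]]'
cat >> h.py <<'E'
def pose():
    o=robot.get_obs(); x=R.from_quat(o["tool_rot"]).as_matrix(); return o["position"],np.arctan2(x[1,0],x[0,0]),x[:,2],o
def to(target,heading=None):
    p,h,z,o=pose(); d=np.array(target)-p
    print("pos",np.round(p,4),"head",np.round(h,4),"tilt",np.round(z[:2],4),"F",np.round(o["ft_force"],1),"g",round(o["grip_width"],4),round(o["grip_force"],1),"t",round(o["time"],2))
    if heading is not None: print("turn",round(h-heading,4)); h=heading
    print("rows total x,y,z:",np.round([d[0]*np.cos(h)+d[1]*np.sin(h),d[0]*np.sin(h)-d[1]*np.cos(h),-d[2]],4))
E
python3 - <<'E'
from h import *
to((.531,.152,.088))
c=robot.camera("wrist");cv2.imwrite("pics/w0.png",c["img"][:,:,::-1])
E
```

```text
time: 1.87
position: [0.4909, 0.0537, 0.2226]
tool_rot: [0.971, 0.24, 0.0, 0.0]
ft_force: [0.1, -0.7, -0.0]
grip_width: 0.0598
grip_force: 0.0
time: 2.28
position: [0.5314, 0.1532, 0.2222]
tool_rot: [0.97, 0.242, -0.0, 0.0]
ft_force: [-0.3, -0.6, -0.5]
grip_width: 0.06
grip_force: 0.0
pos [0.5314 0.1532 0.2222] head 0.4885 tilt [-0.0003 -0.0003] F [-0.3 -0.6 -0.5] g 0.06 0.0 t 2.28
rows total x,y,z: [-0.0009  0.0009  0.1342]
```

View pics/w0.png

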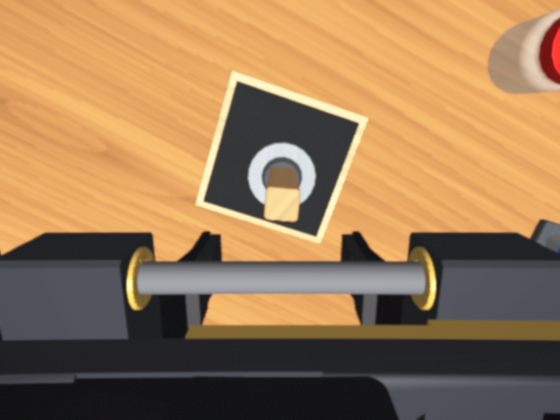

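The wrist view shows the handle top (282,204) square to the tool and midway between the fingers. I'll descend and grip.

```bash
python3 nudge.py '[[-0.001,0.001,0.03,0],[0,0,0.035,0],[0,0,0.035,0],[0,0,0.034,0],[0,0,0,0],[0,0,0,0]]'
python3 nudge.py '[[0,0,0,0],[0,0,0,0],[0,0,0,0],[0,0,0,0],[0,0,0,0],[0,0,0,0],[0,0,0,0]]' 0 50
python3 nudge.py '[[0,0,-0.015,0],[0,0,-0.03,0],[0,0,-0.035,0],[0,0,-0.035,0],[0,0,-0.025,0],[0,0,0,0],[0,0,0,0]]'
python3 - <<'E'
from h import *
y=np.radians(10.8);T=np.array([.5385,-.2355])
R2=np.array([[np.cos(y),-np.sin(y)],[np.sin(y),np.cos(y)]])
a=T+R2@[.0253,0]; print(a, T+R2@[-.0283,0]); to((*a,.22))
E
```

```text
time: 2.83
position: [0.5291, 0.1487, 0.0873]
tool_rot: [0.971, 0.239, -0.003, -0.0]
ft_force: [0.3, 0.2, 0.5]
grip_width: 0.0596
grip_force: 0.0
time: 3.42
position: [0.5308, 0.1508, 0.0892]
tool_rot: [0.971, 0.24, 0.0, -0.0]
ft_force: [-1.4, 1.7, 3.6]
grip_width: 0.0257
grip_force: 48.8
time: 4.0
position: [0.5309, 0.1502, 0.2286]
tool_rot: [0.971, 0.24, 0.001, 0.0]
ft_force: [-0.2, -0.4, -5.6]
grip_width: 0.026
grip_force: 48.9
[ 0.56335187 -0.23075925] [ 0.51070127 -0.24080289]
pos [0.5309 0.1502 0.2286] head 0.4851 tilt [ 0.0013 -0.0002] F [-0.2 -0.4 -5.6] g 0.026 48.9 t 4.0
rows total x,y,z: [-0.1489  0.3522  0.0086]
```

```bash
python3 nudge.py '[[-0.006,0.0146,0,0],[-0.0124,0.0293,0,0],[-0.0124,0.0293,0,0],[-0.0124,0.0293,0,0],[-0.0124,0.0293,0,0],[-0.0124,0.0293,0,0],[-0.0124,0.0293,0,0],[-0.0124,0.0293,0,0],[-0.0124,0.0293,0,0],[-0.0124,0.0293,0,0],[-0.0124,0.0293,0,0],[-0.0124,0.0293,0,0],[-0.006,0.0147,0,0],[0,0,0,0],[0,0,0,0],[0,0,0,0]]'
python3 nudge.py '[[0,0,0.015,0],[0,0,0.008,0],[0,0,0.004,0],[0,0,0,0],[0,0,0,0]]'
python3 - <<'E'
from h import *
to((.5633,-.2308,.182))
E
```

```text
time: 5.33
position: [0.5618, -0.2281, 0.226]
tool_rot: [0.971, 0.24, -0.002, -0.003]
ft_force: [-0.9, -0.4, -5.4]
grip_width: 0.0263
grip_force: 48.9
time: 5.75
position: [0.5633, -0.2291, 0.2012]
tool_rot: [0.971, 0.241, -0.0, -0.0]
ft_force: [-0.1, -1.3, -4.5]
grip_width: 0.0259
grip_force: 48.9
pos [ 0.5633 -0.2291  0.2012] head 0.4858 tilt [-0.0009  0.0007] F [-0.1 -1.3 -4.5] g 0.0259 48.9 t 5.75
rows total x,y,z: [-0.0008  0.0015  0.0192]
```

```bash
python3 nudge.py '[[-0.001,0.0015,0.004,0],[0,0,0.004,0],[0,0,0.004,0],[0,0,0,0]]' | egrep "pos|ft"
python3 nudge.py '[[0,0,0.003,0],[0,0,0.003,0],[0,0,0,0]]'| egrep "pos|ft"
python3 nudge.py '[[0,0,0.002,0],[0,0,0.002,0],[0,0,0,0]]'| egrep "pos|ft"
```

```text
position: [0.5627, -0.2315, 0.1886]
ft_force: [-0.5, 0.1, -5.7]
position: [0.5629, -0.2316, 0.1829]
ft_force: [0.3, -0.6, -6.2]
position: [0.5631, -0.2317, 0.1792]
ft_force: [0.5, 0.7, -5.7]
```

```bash
for i in 1; do python3 nudge.py '[[0,0,0.002,0],[0,0,0.001,0],[0,0,0,0]]'| egrep "pos|ft"
python3 nudge.py '[[0,0,0.0015,0],[0,0,0.0015,0],[0,0,0,0]]'| egrep "pos|ft"; done
```

```text
position: [0.5639, -0.232, 0.1771]
ft_force: [-0.3, 0.3, -2.7]
position: [0.5639, -0.2321, 0.1738]
ft_force: [0.3, 0.8, -1.2]
```

```bash
python3 nudge.py '[[0,0,0.0015,0],[0,0,0.0015,0],[0,0,0,0]]'| egrep "pos|ft"
python3 nudge.py '[[0,0,0.0015,0],[0,0,0.0015,0],[0,0,0,0]]'| egrep "pos|ft"
python3 nudge.py '[[0,0,0.0015,0],[0,0,0.0015,0],[0,0,0,0]]'| egrep "pos|ft"
```

```text
position: [0.5637, -0.232, 0.1705]
ft_force: [1.4, -0.4, -1.7]
position: [0.5632, -0.2317, 0.167]
ft_force: [1.8, -0.6, -1.1]
position: [0.563, -0.2316, 0.164]
ft_force: [2.1, -0.3, -2.7]
```

```bash
python3 nudge.py '[[0,0,0.0015,0],[0,0,0.001,0],[0,0,0,0]]'| egrep "pos|ft"
python3 nudge.py '[[0,0,0.001,0],[0,0,0.001,0],[0,0,0,0]]'| egrep "pos|ft"
python3 nudge.py '[[0,0,0.001,0],[0,0,0,0]]'| egrep "pos|ft"
```

```text
position: [0.5622, -0.2312, 0.1608]
ft_force: [-0.2, 0.1, -6.5]
position: [0.5627, -0.2315, 0.1594]
ft_force: [0.9, -0.3, -5.8]
position: [0.5629, -0.2316, 0.1593]
ft_force: [-0.4, 1.2, -2.3]
```

```bash
python3 nudge.py '[[0,0,0.001,0],[0,0,0,0],[0,0,-0.01,0],[0,0,-0.025,0],[0,0,-0.03,0],[0,-0.015,-0.004,0],[0,-0.035,0,0],[0,-0.035,0,0],[0,-0.035,0,0],[0,-0.035,0,0],[0,-0.035,0,0],[0,-0.035,0,0],[0,-0.02,0,0],[0,0,0,0]]'
cat > look.py <<'E'
from h import *
import sys
c=robot.camera("top"); im=c["img"]
y=np.radians(10.8);T=np.array([.5385,-.2355]);Rt=np.array([[np.cos(y),-np.sin(y)],[np.sin(y),np.cos(y)]])
crop=im[165:265,300:420]
s=7; b=cv2.resize(crop,None,fx=s,fy=s,interpolation=cv2.INTER_CUBIC)
cv2.imwrite(sys.argv[1],cv2.resize(b[:,:,::-1],(600,500)))
h=cv2.cvtColor(b,cv2.COLOR_RGB2HSV); m=cv2.inRange(h,(0,0,135),(180,110,255))
cs,_=cv2.findContours(cv2.morphologyEx(m,cv2.MORPH_OPEN,np.ones((9,9))),cv2.RETR_EXTERNAL,cv2.CHAIN_APPROX_NONE)
for k in cs:
    if cv2.contourArea(k)<1500: continue
    uv,r=cv2.minEnclosingCircle(k); p=onz(c,[(300+(uv[0]+.5)/s-.5,165+(uv[1]+.5)/s-.5)],.082)[0,:2]; q=(p-T)@Rt
    if abs(q[0])<.1 and abs(q[1])<.085: print("view",(round(uv[0]*5/7),round(uv[1]*5/7)),"r_mm",round(r/s*2.9,1),"world",np.round(p,4),"tub",np.round(q,4))
E
python3 look.py pics/l1.png
```

```text
time: 9.67
position: [0.4435, -0.0101, 0.226]
tool_rot: [0.97, 0.242, -0.003, -0.003]
ft_force: [-0.9, -0.1, -5.5]
grip_width: 0.0259
grip_force: 48.9
view (208, 372) r_mm 18.1 world [ 0.4711 -0.2186] tub [-0.0631  0.0293]
view (284, 328) r_mm 39.8 world [ 0.4973 -0.262 ] tub [-0.0454 -0.0183]
view (176, 281) r_mm 16.0 world [ 0.5233 -0.1996] tub [-0.0082  0.0381]
view (306, 258) r_mm 16.3 world [ 0.5376 -0.2748] tub [-0.0083 -0.0384]
view (231, 211) r_mm 15.9 world [ 0.5642 -0.2308] tub [ 0.0261 -0.0002]
view (155, 159) r_mm 25.9 world [ 0.5937 -0.1865] tub [0.0634 0.0378]
view (276, 141) r_mm 26.5 world [ 0.6057 -0.2571] tub [ 0.062  -0.0338]
```

View pics/l1.png

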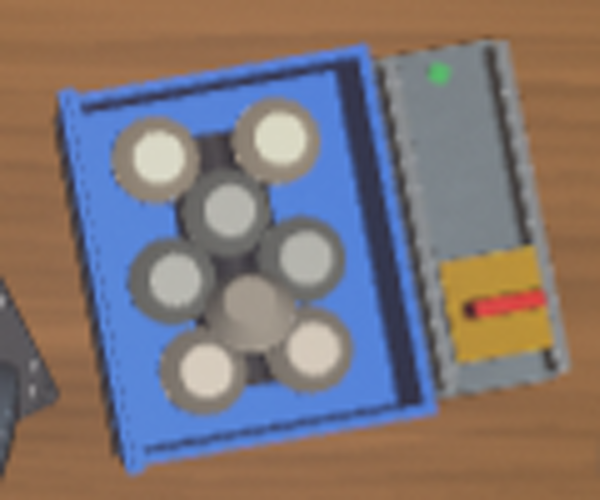

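Rider 1 is now in the layer at view (231,211). Rider 2 lies slightly tilted at about (255,308), still between its four neighbours. I'll tamp there next.

```bash
python3 - <<'E'
from h import *
to((.508,-.2413,.185))
E
```

```text
pos [ 0.4462 -0.0124  0.2265] head 0.4881 tilt [-0.0024  0.001 ] F [-0.   0.3 -5.5] g 0.0257 48.9 t 9.72
rows total x,y,z: [-0.0528  0.2312  0.0415]
```

```bash
python3 nudge.py '[[-0.004,0.0172,0,0],[-0.0075,0.033,0,0],[-0.0075,0.033,0,0],[-0.0075,0.033,0,0],[-0.0075,0.033,0,0],[-0.0075,0.033,0,0],[-0.0075,0.033,0,0],[-0.0038,0.016,0,0],[0,0,0.014,0],[0,0,0.014,0],[0,0,0.008,0],[0,0,0.003,0],[0,0,0,0],[0,0,0,0]]'
python3 - <<'E'
from h import *
to((.508,-.2413,.159))
E
```

```text
time: 10.88
position: [0.5105, -0.2443, 0.1882]
tool_rot: [0.971, 0.24, 0.0, 0.0]
ft_force: [0.7, 0.1, -6.0]
grip_width: 0.0258
grip_force: 48.9
pos [ 0.5105 -0.2443  0.1882] head 0.485 tilt [ 0.0006 -0.0005] F [ 0.7  0.1 -6. ] g 0.0258 48.9 t 10.88
rows total x,y,z: [-0.0008 -0.0038  0.0292]
```

```bash
python3 nudge.py '[[-0.001,-0.0038,0.004,0],[0,0,0.004,0],[0,0,0,0]]'| egrep "pos|ft"
python3 nudge.py '[[0,0,0.0015,0],[0,0,0.0015,0],[0,0,0,0]]'| egrep "pos|ft"
python3 nudge.py '[[0,0,0.0015,0],[0,0,0.0015,0],[0,0,0,0]]'| egrep "pos|ft"
python3 nudge.py '[[0,0,0.0015,0],[0,0,0.0015,0],[0,0,0,0]]'| egrep "pos|ft"
```

```text
position: [0.507, -0.2406, 0.1797]
ft_force: [0.2, -0.4, -4.7]
position: [0.5075, -0.2413, 0.177]
ft_force: [-0.3, -0.3, -5.0]
position: [0.5074, -0.2413, 0.1737]
ft_force: [1.8, -0.3, -5.6]
position: [0.5074, -0.2412, 0.1707]
ft_force: [0.1, -0.0, -5.2]
```

```bash
python3 nudge.py '[[0,0,0.0015,0],[0,0,0.0015,0],[0,0,0,0]]'| egrep "pos|ft"
python3 nudge.py '[[0,0,0.0015,0],[0,0,0.0015,0],[0,0,0,0]]'| egrep "pos|ft"
```

```text
position: [0.5082, -0.2416, 0.1684]
ft_force: [-0.0, -0.3, -3.7]
position: [0.5077, -0.2414, 0.165]
ft_force: [0.2, -0.8, -2.5]
```

```bash
python3 nudge.py '[[0,0,0.0015,0],[0,0,0.0015,0],[0,0,0,0]]'| egrep "pos|ft"
python3 nudge.py '[[0,0,0.001,0],[0,0,0.001,0],[0,0,0,0]]'| egrep "pos|ft"
python3 nudge.py '[[0,0,0.001,0],[0,0,0.001,0],[0,0,0,0]]'| egrep "pos|ft"
python3 nudge.py '[[0,0,0.001,0],[0,0,0,0]]'| egrep "pos|ft"
```

```text
position: [0.5064, -0.2406, 0.161]
ft_force: [-0.1, -0.1, -5.3]
position: [0.5071, -0.241, 0.1595]
ft_force: [0.5, 0.4, -6.1]
position: [0.5074, -0.2412, 0.1592]
ft_force: [-2.6, 0.9, 4.3]
position: [0.5074, -0.2412, 0.1592]
ft_force: [-3.3, 2.5, 10.8]
```

```bash
python3 nudge.py '[[0,0,-0.01,0],[0,0,-0.025,0],[0,0,-0.03,0],[0,-0.015,-0.007,0],[0.01,-0.035,0,0],[0.01,-0.035,0,0],[0.01,-0.035,0,0],[0.01,-0.035,0,0],[0.01,-0.035,0,0],[0.01,-0.035,0,0],[0.01,-0.02,0,0],[0,0,0,0],[0,0,0,0]]'
python3 look.py pics/l2.png; python3 - <<'E'
from h import *
to((.531,.152,.0892))
E
```

```text
time: 14.38
position: [0.4542, 0.0097, 0.2287]
tool_rot: [0.97, 0.242, -0.0, 0.0]
ft_force: [0.6, -0.9, -5.7]
grip_width: 0.0255
grip_force: 49.7
view (203, 379) r_mm 18.3 world [ 0.4667 -0.2156] tub [-0.0668  0.033 ]
view (322, 355) r_mm 18.6 world [ 0.4818 -0.284 ] tub [-0.0647 -0.037 ]
view (249, 303) r_mm 18.3 world [ 0.5111 -0.2421] tub [-0.0282 -0.0013]
view (162, 275) r_mm 16.1 world [ 0.5261 -0.1915] tub [-0.0039  0.0456]
view (318, 248) r_mm 15.9 world [ 0.5439 -0.2818] tub [-0.0034 -0.0465]
view (231, 211) r_mm 15.9 world [ 0.5642 -0.2308] tub [ 0.0262 -0.0002]
view (157, 160) r_mm 26.3 world [ 0.5931 -0.188 ] tub [0.0625 0.0365]
view (276, 141) r_mm 26.5 world [ 0.6056 -0.257 ] tub [ 0.0619 -0.0337]
pos [0.4549 0.0086 0.2289] head 0.4866 tilt [ 0.0004 -0.0006] F [-0.3 -0.7 -5.1] g 0.0256 49.7 t 14.43
rows total x,y,z: [ 0.1343 -0.0912  0.1397]
```

View pics/l2.png

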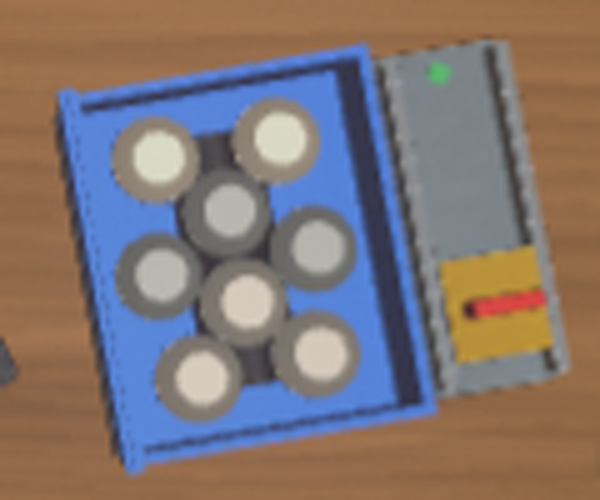

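All eight stones are side by side in one layer with their faces flat; the last ones to sink were at (231,211) and (249,303). Next the tamper goes back to its pad.

```bash
python3 nudge.py '[[0.015,-0.01,0,0],[0.03,-0.02,0,0],[0.03,-0.02,0,0],[0.03,-0.02,0,0],[0.02,-0.014,0,0],[0.01,-0.007,0,0],[0,0,0.02,0],[0,0,0.035,0],[0,0,0.035,0],[0,0,0.025,0],[0,0,0.01,0],[0,0,0,0],[0,0,0,0],[0,0,0,0]]'
python3 - <<'E'
from h import *
to((.531,.152,.0892))
E
```

```text
time: 15.6
position: [0.5343, 0.1511, 0.1057]
tool_rot: [0.971, 0.24, 0.002, 0.0]
ft_force: [1.2, -0.3, -5.8]
grip_width: 0.0256
grip_force: 49.7
pos [0.5343 0.1511 0.1057] head 0.484 tilt [0.0041 0.0002] F [ 1.2 -0.3 -5.8] g 0.0256 49.7 t 15.6
rows total x,y,z: [-0.0025 -0.0023  0.0165]
```

```bash
python3 nudge.py '[[0,0,0.005,0],[0,0,0.005,0],[0,0,0.003,0],[0,0,0,0],[0,0,0,0]]'| egrep "pos|ft"
python3 nudge.py '[[0,0,0.001,0],[0,0,0.001,0],[0,0,0.001,0],[0,0,0,0],[0,0,0,0]]'| egrep "pos|ft"
```

```text
position: [0.5321, 0.1516, 0.091]
ft_force: [1.0, -1.0, -6.1]
position: [0.5325, 0.1516, 0.0893]
ft_force: [-3.7, 0.1, 5.9]
```

```bash
python3 nudge.py '[[0,0,0,0],[0,0,0,0],[0,0,0,0],[0,0,0,0],[0,0,-0.01,0],[0,0,-0.03,0],[0,0,-0.04,0],[0,0,-0.04,0],[0,0,-0.03,0.1],[0,0,0,0.1],[0,0,0,0.096],[0,0,0,0],[0,0,0,0]]' 0.06 20
python3 - <<'E'
from h import *
to((.482,-.3796,.127),.1885)
E
```

```text
time: 17.52
position: [0.5321, 0.1515, 0.2385]
tool_rot: [0.995, 0.095, 0.0, -0.0]
ft_force: [-0.5, 1.2, 0.3]
grip_width: 0.0604
grip_force: 0.0
pos [0.5321 0.1515 0.2385] head 0.1913 tilt [0.0004 0.0001] F [-0.5  1.2  0.3] g 0.0604 0.0 t 17.52
turn 0.0028
rows total x,y,z: [-0.1488  0.5123  0.1115]
```

```bash
python3 nudge.py '[[-0.0053,0.0183,0,0.003],[-0.0106,0.0366,0,0],[-0.0106,0.0366,0,0],[-0.0106,0.0366,0,0],[-0.0106,0.0366,0,0],[-0.0106,0.0366,0,0],[-0.0106,0.0366,0,0],[-0.0106,0.0366,0,0],[-0.0106,0.0366,0,0],[-0.0106,0.0366,0,0],[-0.0106,0.0366,0,0],[-0.0106,0.0366,0,0],[-0.0106,0.0366,0,0],[-0.0106,0.0366,0,0],[-0.0053,0.0183,0,0],[0,0,0,0],[0,0,0,0],[0,0,0,0]]' 0 20
python3 - <<'E'
from h import *
to((.482,-.3796,.127),.1885)
c=robot.camera("wrist");cv2.imwrite("pics/w1.png",c["img"][:,:,::-1])
c=robot.camera("top"); im=c["img"]
m=mask(im,(5,70,110),(25,255,255),(200,205,224,226)); k=big(m)[:,0]
print("handle",cv2.minAreaRect((onz(c,k,.134)[:,:2]*1000).astype(np.float32)))
E
```

```text
time: 19.02
position: [0.4807, -0.3782, 0.2373]
tool_rot: [0.996, 0.093, -0.001, -0.001]
ft_force: [0.2, 0.4, 0.3]
grip_width: 0.0005
grip_force: 0.0
pos [ 0.4807 -0.3782  0.2373] head 0.1869 tilt [-0.0013  0.0023] F [0.2 0.4 0.3] g 0.0005 0.0 t 19.02
turn -0.0016
rows total x,y,z: [0.001  0.0016 0.1103]
handle ((532.9036865234375, 151.5679931640625), (25.07504653930664, 24.866384506225586), 27.869831085205078)
```

View pics/w1.png

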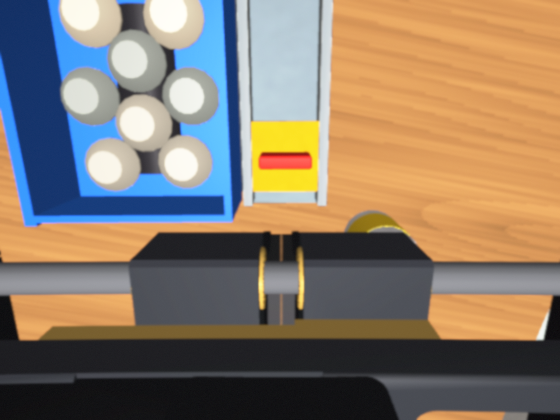

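The wrist view shows the fingers lined up with the red tab at (285,161) and all eight stones level. The tamper stands on its pad. I'll descend behind the tab and push.

```bash
python3 nudge.py '[[0.001,0.0015,0.03,0],[0,0,0.035,0],[0,0,0.03,0],[0,0,0.012,0],[0,0,0.003,0],[0,0,0,0],[0,0,0,0]]'
python3 nudge.py '[[0.006,0,0,0],[0.008,0,0,0],[0.01,0,0,0],[0.01,0,0,0],[0.01,0,0,0],[0.01,0,0,0],[0.008,0,0,0],[0.006,0,0,0],[0.005,0,0,0],[0,0,0,0]]'
python3 - <<'E'
from h import *
to((.482+.0775*.9823,-.3796+.0775*.1874,.127),.1885)
E
```

```text
time: 19.7
position: [0.4835, -0.3813, 0.1296]
tool_rot: [0.996, 0.093, 0.001, 0.001]
ft_force: [0.7, -0.1, 0.2]
grip_width: 0.0004
grip_force: 0.0
time: 20.53
position: [0.5555, -0.3667, 0.1278]
tool_rot: [0.996, 0.093, 0.001, -0.0]
ft_force: [0.9, -0.6, -0.1]
grip_width: 0.0001
grip_force: 0.0
pos [ 0.5555 -0.3667  0.1278] head 0.1864 tilt [0.0011 0.0002] F [ 0.9 -0.6 -0.1] g 0.0001 0.0 t 20.53
turn -0.0021
rows total x,y,z: [ 0.0029 -0.0012  0.0008]
```

```bash
python3 nudge.py '[[0.003,-0.001,0,0],[0.001,0,0,0],[0,0,0,0]]'| egrep "pos|ft"
python3 nudge.py '[[0.002,0,0,0],[0.001,0,0,0],[0,0,0,0]]'| egrep "pos|ft"
python3 nudge.py '[[0.001,0,0,0],[0.001,0,0,0],[0,0,0,0]]'| egrep "pos|ft"
```

```text
position: [0.557, -0.3657, 0.1277]
ft_force: [-3.0, -1.7, 0.3]
position: [0.5571, -0.3656, 0.1277]
ft_force: [-9.0, -2.8, 3.2]
position: [0.5572, -0.3656, 0.1277]
ft_force: [-12.7, -4.6, 4.6]
```

```bash
python3 nudge.py '[[-0.01,0,0,0],[-0.015,0,0,0],[-0.015,0,0,0],[-0.01,0,0,0],[-0.005,0,0,0],[0,0,0,0],[0,0,0,0]]'
python3 - <<'E'
from h import *
to((.508,-.3748,.109),.1885)
E
```

```text
time: 21.87
position: [0.5093, -0.3749, 0.1283]
tool_rot: [0.996, 0.092, 0.001, 0.0]
ft_force: [-0.1, 0.2, -0.1]
grip_width: 0.0
grip_force: 0.0
pos [ 0.5093 -0.3749  0.1283] head 0.1851 tilt [ 0.0014 -0.0002] F [-0.1  0.2 -0.1] g 0.0 0.0 t 21.87
turn -0.0034
rows total x,y,z: [-0.0013 -0.0003  0.0193]
```

```bash
python3 - <<'E'
from h import *
c=robot.camera("wrist");cv2.imwrite("pics/w2.png",c["img"][:,:,::-1])
E
python3 nudge.py '[[-0.001,0,0.008,0],[0,0,0.007,0],[0,0,0.003,0],[0,0,0.001,0],[0,0,0,0],[0,0,0,0]]'| egrep "pos|ft"
python3 nudge.py '[[0,0,0.002,0],[0,0,0.002,0],[0,0,0,0],[0,0,0,0]]'| egrep "pos|ft"
python3 nudge.py '[[0,0,0.002,0],[0,0,0.002,0],[0,0,0,0],[0,0,0,0]]'| egrep "pos|ft"
```

```text
position: [0.5079, -0.3749, 0.1088]
ft_force: [-0.1, 0.5, 0.2]
position: [0.5082, -0.3753, 0.1055]
ft_force: [0.3, -0.6, 1.9]
position: [0.5082, -0.3754, 0.1016]
ft_force: [1.2, 0.2, 4.6]
```

View pics/w2.png

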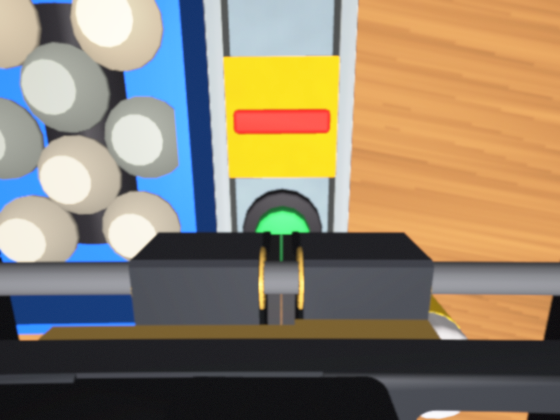

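The catch is fully aside at (281,121), and the green button (283,220) is exposed under the fingers. I'll press to the stop.

```bash
python3 nudge.py '[[0,0,0.002,0],[0,0,0.001,0],[0,0,0,0],[0,0,0,0]]'| egrep "pos|ft"
python3 nudge.py '[[0,0,0.001,0],[0,0,0.001,0],[0,0,0,0],[0,0,0,0]]'| egrep "pos|ft"
```

```text
position: [0.5083, -0.3754, 0.1012]
ft_force: [-3.1, 2.9, 18.5]
position: [0.5083, -0.3754, 0.101]
ft_force: [-4.3, 4.6, 27.2]
```

Bottomed out against the stop. I'll lift clear and check everything.

```bash
python3 nudge.py '[[0,0,-0.015,0],[0,0,-0.035,0],[0,0,-0.04,0],[0,0,-0.03,0],[-0.03,0.02,0,0],[-0.03,0.03,0,0],[-0.03,0.035,0,0],[-0.03,0.035,0,0],[-0.02,0.035,0,0],[0,0.03,0,0],[0,0,0,0],[0,0,0,0],[0,0,0,0],[0,0,0,0]]'
python3 look.py pics/l3.png; python3 - <<'E'
from h import *
c=robot.camera("top"); im=c["img"]; cv2.imwrite("pics/top3.png",im[:,:,::-1])
k=big(mask(im,(0,150,90),(8,255,255),(370,165,420,250)))[:,0]
p=cv2.minAreaRect((onz(c,k,.1465)[:,:2]*1000).astype(np.float32))[0]; print("red",p,"moved",np.hypot(p[0]-511.5,p[1]+374.1))
E
```

```text
time: 24.92
position: [0.4094, -0.5723, 0.2153]
tool_rot: [0.996, 0.093, -0.0, -0.001]
ft_force: [1.0, -0.8, -0.2]
grip_width: 0.0004
grip_force: 0.0
view (205, 380) r_mm 20.0 world [ 0.4661 -0.2171] tub [-0.0677  0.0316]
view (323, 355) r_mm 19.5 world [ 0.482  -0.2846] tub [-0.0647 -0.0376]
view (250, 305) r_mm 20.0 world [ 0.5099 -0.2425] tub [-0.0294 -0.0015]
view (162, 275) r_mm 16.4 world [ 0.526  -0.1915] tub [-0.004   0.0455]
view (319, 248) r_mm 16.2 world [ 0.5439 -0.2819] tub [-0.0033 -0.0466]
view (231, 211) r_mm 16.3 world [ 0.5641 -0.2308] tub [ 0.026  -0.0002]
view (155, 160) r_mm 26.8 world [ 0.593  -0.1868] tub [0.0626 0.0377]
view (277, 140) r_mm 26.5 world [ 0.6058 -0.2572] tub [ 0.062  -0.0339]
red (572.0071411132812, -361.7342224121094) moved 61.757805830969325
```

View pics/top3.png

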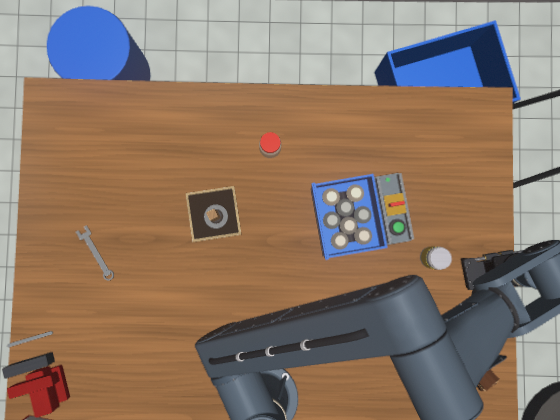

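The top view shows all eight stones level in the tub, the catch aside at (395,204) and the button clear at (398,227). The tamper stands on its pad (215,216), and the jar, tin and wrench haven't moved.

```bash
python3 -c "
from rig import robot
print(robot.hand_in())"
```

```text
the job is handed in; nothing more can be done
None
```

The job is handed in at about 25 s: all eight stones lie level in one layer, the catch is against its stop, the start button was pressed to its stop, the tamper stands on its pad, and the jar, tin and wrench are where they were.

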